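Lock the key machine's spindle with its splined lock key and hold it down

TASK

The cutter on the key-cutting machine is about to be changed, so lock its spindle: pull the splined lock key straight up out of the spring clip on the teak holder, turn it until its four splines line up with the cross-shaped socket on top of the machine, and slide it fully home, until its collar sits on the socket and the spring-loaded lock pin inside is pushed down. The pin springs back when let go, so finish while still gripping the key and pressing it fully home. Leave the gate key, screwdriver and caliper where they lie.

Things in the scene. Friction and masses are not known exactly. Their poses are not given: they have to be found in the camera images.
- lock_key: Steel lock key, about 0.2 kg, 92 mm tall, upright in the holder at the start. Origin: centre of its bottom tip; z up its length. z 0-10 mm: round pilot 12.6 mm in diameter, tapered to 7 mm at the tip. z 10-30 mm: four splines, a cross along its x and y axes, 24 mm across, 8 mm thick (lowest 3 mm: 21 across, 6 thick). Above: collar, neck, flat grip. Any quarter turn fits the socket.
- collar (a point): Centre of the flat underside of the lock key's round collar, 30 mm above its tip; axes as lock_key. The collar is 36 mm in diameter and 11 mm high, bevelled on top; above it is a round neck of 14 mm diameter.
- grip (a point): Point on the lock key's axis inside its flat grip, 78 mm above the tip, a good height to grasp. The grip is 46 mm long along the key's x, 18 mm thick along its y (pinch this), and spans 60 to 92 mm above the tip; axes as lock_key.
- holder: Fixed teak block 80 x 100 x 45 mm high, origin under its centre. The lock key stands in a 29 mm square well, 37 mm deep, its collar on the block's top. Two sprung steel jaws at either side along the block's y, 18 mm high, snap over the collar: pulling straight up takes 7 to 16 N (weight included) until it pops free within 15 mm. The key's tip is out of the well after 30 mm of lift.
- machine: Fixed key-cutting machine. Origin on the bench directly below the spindle axis. Green base 30 mm high, spans x -70 to +180 mm and y -80 to +80 mm in its own frame. A motor lies at the back (x 94 to 166 mm), up to 101 mm high. The square spindle nose on the axis, 44 x 44 mm, tops out 105 mm above the bench.
- socket_mouth (a point): Centre of the cross-shaped socket in the top of the machine's square spindle nose, 105 mm above the bench. x and y run along the two slots (and the nose's sides), z up. Slots 10.4 mm wide, 26.6 mm end to end, 43 mm deep. The spindle starts at a random angle and is stiff (0.25 N m). With the key home the collar rests on this face and collar is at this point.
- lock_pin (a joint): Spring-loaded brass lock pin, 8 mm in diameter, inside the socket, its top 16 mm below the mouth when up. Value: how far it is pushed down, m; 0 up, 0.014 when the key is fully home. The spring pushes back with 3 N at first and 9.5 N when home.
- gate_key: Bystander: black iron gate key, 150 mm long, lying flat, at most 16 mm high, origin under its middle. Leave alone.
- screwdriver: Bystander: red-handled screwdriver, 180 mm long, lying flat. Leave alone.
- caliper: Bystander: steel vernier caliper, 170 mm long, lying flat, 8 mm thick, origin under its middle. Leave alone.
Things that resemble listed ones, but are neither listed nor needed, are in the scene too. What is shaped like the lock_key but green or yellow is not meant.

How it is judged:
On the way:
1. the lock key is pulled up clear of its holder, in the gripper (z of lock_key in the frame of holder above 0.047 m and contact force between the fingers and lock_key above 1 N), for 0.1 s.
At the end, for the whole second after the job is handed in: The program ends holding: through the last second the lock key is gripped (over 2 N from the fingers) and pressed into the socket with over 4 N, its collar within 2 mm of the socket's top face and 3 mm of its axis, upright within 0.08 rad, the lock pin pushed down at least 11.5 of its 14 mm (z of collar in the frame of socket_mouth below 0.002 m and horizontal distance between collar and socket_mouth below 0.003 m and angle between lock_key's own z axis and vertical below 0.08 rad and value of joint lock_pin above 0.0115 m and contact force between lock_key and machine above 4 N and contact force between the fingers and lock_key above 2 N); the arm keeps its last pose, push and grip.
It fails at once if a bystander tool was shifted more than 30 mm (distance of any of gate_key, screwdriver, caliper from where it was at the start of the episode above 0.03 m).
It also fails if it takes over 51 s, if anything falls off the work surface, if the arm or the gripper's body presses on something with over 40 N, if the wrist force passes 120 N, or if a joint passes its speed limit or range.

ROBOT

A 6-joint arm with a two-finger parallel gripper is mounted at the origin on the work surface. World frame = base frame: x ahead of the robot, y to its left, z up, the work surface at z = 0. Lengths are in m, angles in rad, forces in N, time in s.
With the tool pointing down it reaches from about 0.4 to 0.825 m from the base axis. Payload 7 kg.
Tool frame: the origin (TCP) lies at the very end of the fingers, on their centre line; the grasp point (between the pads) lies 19 mm behind it; z points along the fingers, y is the line along which they close (so a half turn about z gives the same grasp; the last joint's range is limited). The gripper opens to 88 mm and grips with 3 to 60 N. Pads are 19 mm wide; open, the fingers measure 130 mm over their backs; the gripper's body (78 mm by 193 mm) begins 47 mm behind the grasp point.
Start: joints at [1.391, 0.359, 0.012, 0, -1.224, -0.288], TCP at [0.304, 0.602, 0.227] pointing down, gripper open.
Joint ranges: [-3.07, 3.07], [-1.43, 2.12], [-1.02, 1.25], [-3.03, 1.67], [-3.05, -0], [-3.03, 3.03]. Speed limits (rad/s): [2.39, 2.39, 3.01, 3.14, 3.14, 3.14].

INTERFACE

Orientations are given as [roll, pitch, yaw] about the fixed x, y, z axes, in that order (R = Rz(yaw) Ry(pitch) Rx(roll)).
In Python, from station import arm, vision gives the robot as it stands. The module is installed in compiled form; this text tells all that it offers.
- The arm moves only by the tool jog_arm, never from a script. Its argument "steps" is a list that holds one entry, the list of rows, each a list of 7 numbers: the closure in counts, from 0 (fully open) to 255 (shut), then the shift along the tool's x, y, z scaled (see below), then the turn, a rotation vector about the tool's x, y, z scaled (see below). In form: [[[grip, dx, dy, dz, rx, ry, rz], ...]]. A call has 1 to 8 rows; each row is the pose to reach, as a shift and turn from the pose commanded when the call began, along the tool's axes at that moment; what a row does not reach only later rows make up. The controller multiplies each number of a shift by 250 mm and each number of a turn by 45 degrees. A row lasts 1/10 s, in which the tool goes at most 50 mm and 8.59 degrees, less where a joint would pass 70% of its speed; a pose out of reach is approached as far as the arm can. A call with a number of a shift or a turn outside -1 to 1 is refused whole. A call with a gripper value outside its range is refused whole. The fingers move at their own pace and stop on an object; "newtons" is the grip in N (left out, the last holds). Time passes only in rows, so rows that repeat a pose let the fingers close. It gives the time, the measured TCP pose, the force, the opening and the grip force at its end, in the units of the state.
- arm.get_state(): the state, without advancing time (a new reading comes with each control period).
- vision.grab_frame(name): name is "scene" or "top" or "wrist"; returns a dict with "color" (420x560x3 uint8, red, green, blue), "vfov" (degrees; the focal length in pixels is half the picture's height over the tangent of half this angle, whatever the lens; pixels are square), "cx", "cy" (the principal point, pixels), "extrinsics" (4x4, takes a point from world to camera coordinates). Camera axes: x right, y down, z forward; pixel columns grow to the right and rows downward; lengths in m; the calibration is good to about 2 mm. A picture is of the moment at which its call begins. There is no depth.
- arm.job_done(): hands the job in; it is judged then, once.
The state is a dict: "t": time; "q": joint angles; "qd": joint speeds; "joint_efforts": joint torques, N m; "eef_pos": TCP position; "ee_rot": TCP orientation; "force": force on the tool from outside, world axes, zero at the start; "moment": the same for the moment, N m; "width": finger opening in m; "gripper_force": force on a finger pad.
Only numpy, scipy, OpenCV 4.12 (cv2) and the standard library are available. Lean on these libraries where they do the work, as an engineer would, in place of code of your own. Each camera call takes 0.05 s, during which the arm holds its last target. There are 200 camera calls.

## Working session

There is one attempt and no reset: what is moved stays moved. The work goes in short steps, Python scripts to look and compute and a tool call to move; the robot and the scene stay as the last step left them, time stands still between calls to the robot, and variables do not carry over. Pictures are saved under pics/ and viewed, at most 10 in all, crops included, and the job is handed in when it is done.

Besides the shell and the picture viewer there is one more tool, called after "Request:" in YAML: its name, and indented under it one key for each argument. jog_arm: Moves the arm, as the interface text tells. Its arguments: {"type":"object","properties":{"steps":{"type":"array","items":{"type":"array","items":{"type":"array","items":{"type":"number"}}}},"newtons":{"type":"number"}},"required":["steps"]}

```bash
mkdir -p pics; cat > h.py <<'E'
import numpy as np, cv2, pickle
from station import arm, vision
def grab(n,f):
    d=vision.grab_frame(n); cv2.imwrite(f'pics/{f}.png',d['color'][:,:,::-1]); pickle.dump(d,open(f'pics/{f}.pkl','wb')); return d
def K(d):
    f=d['color'].shape[0]/2/np.tan(np.radians(d['vfov'])/2); return f,d['cx'],d['cy']
def px2w(d,uv,z):
    f,cx,cy=K(d); E=np.array(d['extrinsics']); R,t=E[:3,:3],E[:3,3]
    c=-R.T@t; r=R.T@np.array([(uv[0]-cx)/f,(uv[1]-cy)/f,1]); return c+r*(z-c[2])/r[2]
def w2px(d,p):
    f,cx,cy=K(d); E=np.array(d['extrinsics']); q=E[:3,:3]@p+E[:3,3]; return np.array([cx+f*q[0]/q[2],cy+f*q[1]/q[2]])
E
python3 - <<'E'
from h import *
for n in('scene','top'):
    d=grab(n,n+'0'); E=np.array(d['extrinsics']); print(n,K(d),-E[:3,:3].T@E[:3,3],E[:3,:3].round(3).tolist())
print(arm.get_state())
E
```

```text
scene (np.float64(453.545170560315), 271.9651491979921, 207.58723087283377) [ 1.19371716 -0.33858974  0.61958982] [[0.462, 0.887, 0.02], [0.524, -0.255, -0.813], [-0.716, 0.386, -0.582]]
top (np.float64(411.0641645864123), 279.42294490500757, 207.03282620950648) [ 0.42419367 -0.01458621  0.97854762] [[-0.028, -1.0, 0.001], [-0.993, 0.028, -0.118], [0.118, -0.005, -0.993]]
{'t': 0.1, 'q': array([ 1.39110469e+00,  3.59308208e-01,  1.11442229e-02, -3.32279461e-04,
       -1.22411920e+00, -2.88081814e-01]), 'qd': array([ 1.29794971e-03, -2.14321052e-03,  1.67980152e-03,  2.84492789e-03,
       -6.00096469e-04, -4.99329205e-05]), 'joint_efforts': array([-1.36026883e-03, -5.84165347e+01,  2.93748826e+01,  7.01532885e+00,
        1.01840752e-02, -5.22962887e-05]), 'eef_pos': array([0.30418476, 0.60206731, 0.22571395]), 'ee_rot': array([ 3.14007831e+00, -1.22970454e-04, -4.67886490e-01]), 'force': array([0.27040628, 0.02601644, 0.09573933]), 'moment': array([ 0.04825226, -0.04455742, -0.03171146]), 'gripper_force': 0.0, 'width': 0.08777840343472003}
```

View pics/top0.png

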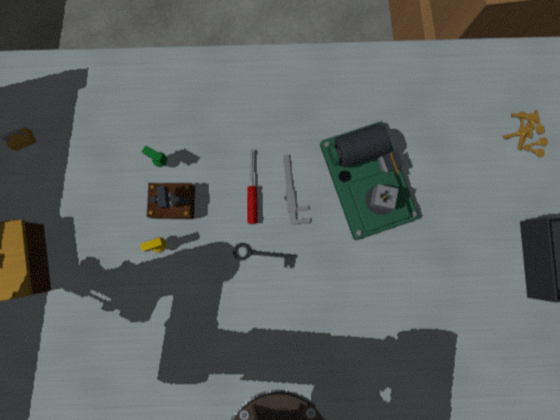

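View pics/scene0.png

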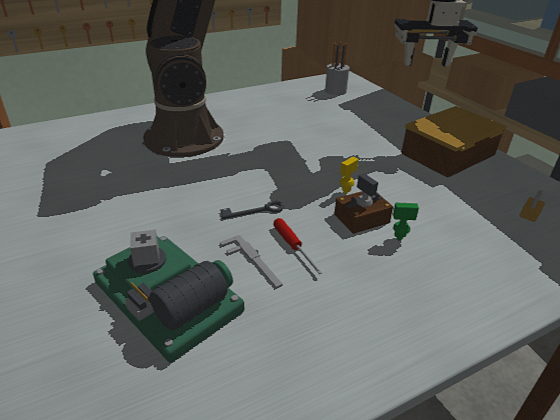

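The top view shows the holder with the key at about (171,201) and the spindle nose at about (384,198). In the scene view they're at (365,205) and (144,243). I'll enlarge both next.

```bash
python3 - <<'E'
from h import *
t=cv2.imread('pics/top0.png'); s=cv2.imread('pics/scene0.png')
def c(im,u,v,w=60,h=44): return cv2.resize(im[v-h//2:v+h//2,u-w//2:u+w//2],(400,300),interpolation=cv2.INTER_CUBIC)
cv2.imwrite('pics/m1.png',np.vstack([np.hstack([c(t,171,200),c(t,384,198)]),np.hstack([c(s,365,202,80,60),c(s,145,246)])]))
d=pickle.load(open('pics/top0.pkl','rb'))
print(px2w(d,(171,201),.045),px2w(d,(384,192),.105))
E
```

```text
[0.55613647 0.22882651 0.045     ] [ 0.55446801 -0.24441264  0.105     ]
```

View pics/m1.png

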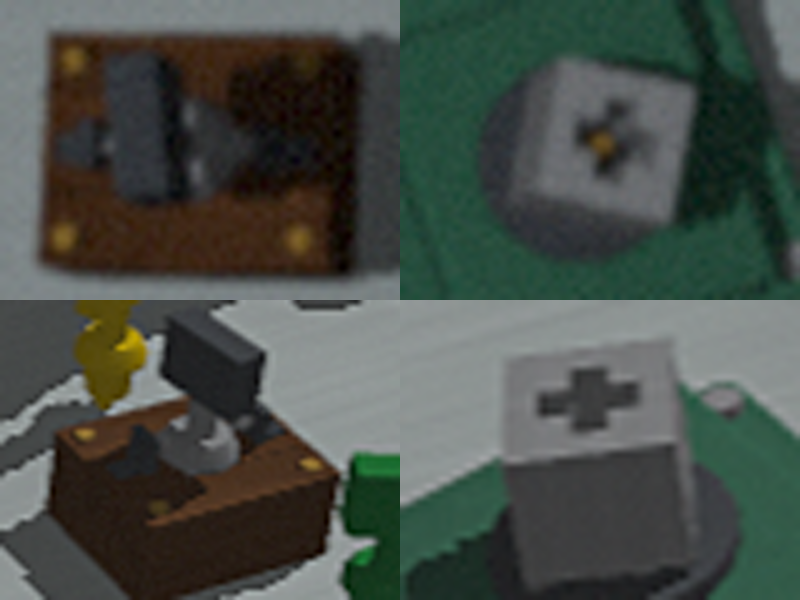

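In the enlarged crops, the grip's top face is centred at about (162.7,196.8) in the top image, with its long side about 6° off world x. The socket cross is at about (414.5,197) in the crop frame, which is near (384,197) in the full top image. I'll compute a hover move above the key so the wrist camera can measure it.

```bash
cat >> h.py <<'E'
from scipy.spatial.transform import Rotation as Ro
def plan(p,yaw,s=None):
    s=s or arm.get_state(); R=Ro.from_euler('xyz',s['ee_rot']); T=Ro.from_euler('xyz',[np.pi,0,yaw])
    print('shift',(R.inv().apply(np.array(p)-s['eef_pos'])/.25).round(4),'turn',((R.inv()*T).as_rotvec()/(np.pi/4)).round(4))
E
python3 - <<'E'
from h import *
t=pickle.load(open('pics/top0.pkl','rb')); s=pickle.load(open('pics/scene0.pkl','rb'))
k=px2w(t,(162.7,196.8),.092); print('key top',k)
# scene: crop scale 5, origin (325,172); grip top-face centre approx crop (215,335-300)
print('key scene',px2w(s,(325+217/5,172+38/5),.092))
n=px2w(t,(354+605/6.667-60,176+140/6.818),.105); print('nose top',n, 'scene',px2w(s,(115+188/6.667,224+106/6.818),.105))
a=px2w(s,(115+138/6.667,224+102/6.818),.105);b=px2w(s,(115+238/6.667,224+92/6.818),.105);print('slot ang',np.arctan2(*(b-a)[1::-1]))
# top-face edges of nose in top view
for e,f in(((565,58),(695,90)),((695,90),(672,222))):
    a=px2w(t,(e[0]/6.667,e[1]/6.818),.105);b=px2w(t,(f[0]/6.667,f[1]/6.818),.105);print(np.arctan2(*(b-a)[1::-1]),np.linalg.norm(b-a))
d=grab('wrist','w0'); E=np.array(d['extrinsics']); print(K(d),-E[:3,:3].T@E[:3,3],E[:3,:3].round(3).tolist())
plan([k[0],k[1],.2],.1)
E
```

```text
key top [0.5592266  0.23466127 0.092     ]
key scene [0.54467567 0.25082452 0.092     ]
nose top [ 0.54458773 -0.2454416   0.105     ] scene [ 0.54788993 -0.246074    0.105     ]
slot ang 1.2726030843998393
-1.8464152450748172 0.046199920326690846
2.997636041223111 0.04685389777499487
(np.float64(307.11423735377815), 275.0720943680892, 208.25610192656058) [0.36373539 0.57202263 0.38398009] [[-0.452, -0.892, 0.004], [-0.863, 0.438, 0.251], [-0.225, 0.11, -0.968]]
shift [1.5733 0.8518 0.1047] turn [ 1.600e-03  3.000e-04 -7.231e-01]
```

Request:
jog_arm:
  steps:
    - [[0, 0.8, 0.43, 0, 0, 0, -0.72], [0, 0.8, 0.43, 0, 0, 0, -0.72], [0, 0.8, 0.43, 0, 0, 0, -0.72], [0, 0.8, 0.43, 0, 0, 0, -0.72], [0, 0.8, 0.43, 0, 0, 0, -0.72], [0, 0.8, 0.43, 0, 0, 0, -0.72]]

```text
t: 0.75
eef_pos: [0.436, 0.4133, 0.2267]
ee_rot: [3.141, 0.0, 0.094]
force: [-0.1, 0.3, -0.1]
width: 0.0876
gripper_force: 0.0
```

```bash
python3 - <<'E'
from h import *
plan([.558,.233,.2],.1)
E
```

```text
shift [0.4181 0.7637 0.107 ] turn [ 0.0005  0.0002 -0.0073]
```

Request:
jog_arm:
  steps:
    - [[0, 0.42, 0.76, 0.1, 0, 0, 0], [0, 0.42, 0.76, 0.1, 0, 0, 0], [0, 0.42, 0.76, 0.1, 0, 0, 0], [0, 0.42, 0.76, 0.1, 0, 0, 0], [0, 0.42, 0.76, 0.1, 0, 0, 0], [0, 0.42, 0.76, 0.1, 0, 0, 0], [0, 0.42, 0.76, 0.1, 0, 0, 0]]

```text
t: 1.45
eef_pos: [0.5574, 0.2376, 0.2012]
ee_rot: [3.141, 0.0, 0.097]
force: [-0.1, 1.1, 0.7]
width: 0.0876
gripper_force: 0.0
```

```bash
python3 - <<'E'
from h import *
print(arm.get_state()['eef_pos']); d=grab('wrist','w1'); print(w2px(d,[.558,.233,.107]))
E
```

```text
[0.55741115 0.23756919 0.20124487]
[280.11922716 209.09824642]
```

View pics/w1.png

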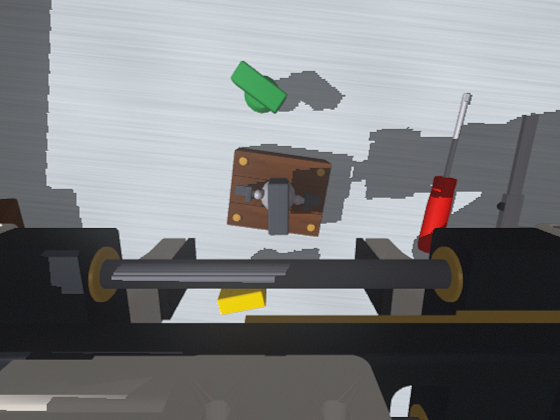

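The wrist picture shows the grip at about (278,207) between the open fingers, with its long side nearly vertical in the image. The green decoy is at (258,88) and the yellow one at (242,300). The prediction of (280,209) agrees, so I'll zoom in for the exact centre and angle.

```bash
python3 - <<'E'
from h import *
t=cv2.imread('pics/w1.png')[140:248,215:345]
cv2.imwrite('pics/m2.png',cv2.resize(cv2.convertScaleAbs(t,alpha=1.5),None,fx=5.5,fy=5.5,interpolation=cv2.INTER_CUBIC))
E
```

```text
(no output)
```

View pics/m2.png

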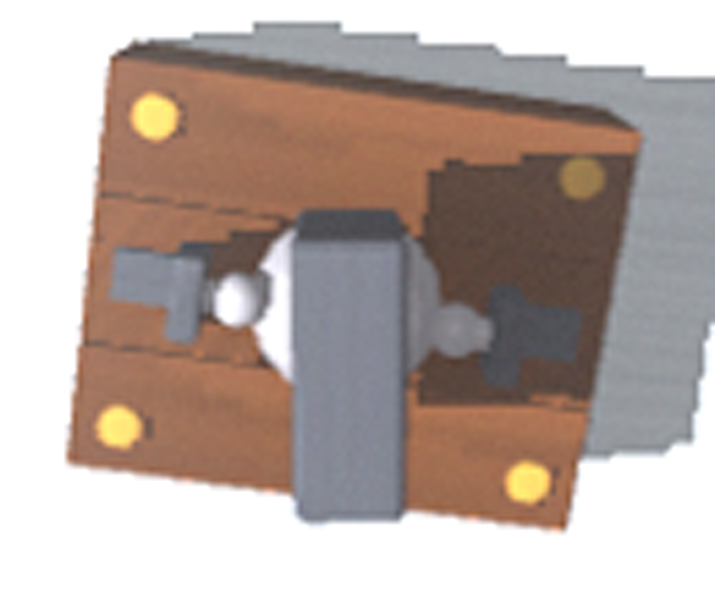

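Top-face corners of the grip in the crop are (293,240), (402,240), (402,518) and (295,518). Those convert to world at z = 0.107.

```bash
python3 - <<'E'
from h import *
d=pickle.load(open('pics/w1.pkl','rb'))
P=np.array([px2w(d,(215+u/5.5,140+v/5.5),.107) for u,v in((293,240),(402,240),(402,518),(295,518))])
print(P, np.linalg.norm(np.diff(P,axis=0),axis=1)); c=P.mean(0); v=P[0]+P[1]-P[2]-P[3]; a=np.arctan2(v[1],v[0]); print(c,a)
H=np.array([px2w(d,(215+u/5.5,140+w/5.5),.045) for u,w in((112,58),(638,133),(566,528),(70,462))]); print('holder',H.mean(0),np.linalg.norm(np.diff(H,axis=0),axis=1),np.arctan2(*(H[1]-H[0])[1::-1]))
plan([c[0],c[1],.12],a)
plan([c[0],c[1],.074],a)
E
```

```text
[[0.57886077 0.24500562 0.107     ]
 [0.58043823 0.22858876 0.107     ]
 [0.53623793 0.22385103 0.107     ]
 [0.53462626 0.24067452 0.107     ]] [0.01649248 0.04445349 0.01690052]
[0.5575408  0.23452998 0.107     ] 0.1021909717588298
holder [0.5570012  0.23392718 0.045     ] [0.09807605 0.07827454 0.09815759] -1.6150460821105168
shift [0.     0.0148 0.3258] turn [-0.0001  0.0002 -0.0055]
shift [1.000e-04 1.480e-02 5.098e-01] turn [-0.0001  0.0002 -0.0055]
```

Request:
jog_arm:
  steps:
    - [[0, 0, 0.015, 0.15, 0, 0, -0.005], [0, 0, 0.015, 0.3, 0, 0, -0.005], [0, 0, 0.015, 0.42, 0, 0, -0.005], [0, 0, 0.015, 0.51, 0, 0, -0.005], [0, 0, 0.015, 0.51, 0, 0, -0.005], [255, 0, 0.015, 0.51, 0, 0, -0.005], [255, 0, 0.015, 0.51, 0, 0, -0.005], [255, 0, 0.015, 0.51, 0, 0, -0.005]]
  newtons: 45

```text
t: 2.3
eef_pos: [0.5585, 0.2347, 0.0758]
ee_rot: [-3.14, -0.002, 0.102]
force: [0.4, -0.1, 0.1]
width: 0.0691
gripper_force: 0.0
```

Request:
jog_arm:
  steps:
    - [[255, 0, 0, 0, 0, 0, 0], [255, 0, 0, 0, 0, 0, 0], [255, 0, 0, 0, 0, 0, 0], [255, 0, 0, 0, 0, 0, 0]]

```text
t: 2.7
eef_pos: [0.5579, 0.2337, 0.0742]
ee_rot: [-3.141, -0.0, 0.101]
force: [0.1, 0.0, -0.3]
width: 0.0372
gripper_force: 0.0
```

Request:
jog_arm:
  steps:
    - [[255, 0, 0, 0, 0, 0, 0], [255, 0, 0, 0, 0, 0, 0], [255, 0, 0, 0, 0, 0, 0], [255, 0, 0, 0, 0, 0, 0], [255, 0, 0, 0, 0, 0, 0]]

```text
t: 3.2
eef_pos: [0.5579, 0.2341, 0.074]
ee_rot: [-3.141, -0.0, 0.102]
force: [0.2, 3.0, -2.5]
width: 0.018
gripper_force: 45.0
```

Request:
jog_arm:
  steps:
    - [[255, 0, 0, -0.02, 0, 0, 0], [255, 0, 0, -0.04, 0, 0, 0], [255, 0, 0, -0.06, 0, 0, 0], [255, 0, 0, -0.09, 0, 0, 0], [255, 0, 0, -0.14, 0, 0, 0], [255, 0, 0, -0.22, 0, 0, 0], [255, 0, 0, -0.35, 0, 0, 0], [255, 0, 0, -0.52, 0, 0, 0]]

```text
t: 4.0
eef_pos: [0.5569, 0.233, 0.2048]
ee_rot: [3.14, 0.002, 0.101]
force: [0.5, 0.9, -3.1]
width: 0.0176
gripper_force: 45.0
```

```bash
python3 - <<'E'
from h import *
# look pose: TCP short of the nose so that the wrist camera sees it
n=np.array([.546,-.246]); plan([n[0]-.07,n[1],.22],.0)
E
```

```text
shift [-0.5161  1.8735 -0.0571] turn [0.0018 0.0028 0.1292]
```

Request:
jog_arm:
  steps:
    - [[255, -0.24, 0.9, -0.06, 0, 0, 0.4], [255, -0.24, 0.9, -0.06, 0, 0, 0.4], [255, -0.24, 0.9, -0.06, 0, 0, 0.4], [255, -0.24, 0.9, -0.06, 0, 0, 0.4], [255, -0.24, 0.9, -0.06, 0, 0, 0.4], [255, -0.24, 0.9, -0.06, 0, 0, 0.4]]

```text
t: 4.6
eef_pos: [0.52, 0.0004, 0.221]
ee_rot: [-3.141, -0.002, -0.216]
force: [0.4, 0.7, -1.8]
width: 0.0179
gripper_force: 45.0
```

```bash
python3 - <<'E'
from h import *
plan([.482,-.227,.22],-.28)
E
```

```text
shift [0.0464 0.921  0.0034] turn [-0.0008 -0.002   0.0816]
```

Request:
jog_arm:
  steps:
    - [[255, 0.05, 0.92, 0, 0, 0, 0.08], [255, 0.05, 0.92, 0, 0, 0, 0.08], [255, 0.05, 0.92, 0, 0, 0, 0.08], [255, 0.05, 0.92, 0, 0, 0, 0.08], [255, 0.05, 0.92, 0, 0, 0, 0.08], [255, 0.05, 0.92, 0, 0, 0, 0.08], [255, 0.05, 0.92, 0, 0, 0, 0.08], [255, 0.05, 0.92, 0, 0, 0, 0.08]]

```text
t: 5.4
eef_pos: [0.4849, -0.223, 0.2196]
ee_rot: [-3.141, -0.001, -0.275]
force: [0.7, 0.2, -2.6]
width: 0.0179
gripper_force: 45.0
```

```bash
python3 - <<'E'
from h import *
s=arm.get_state(); print(s['eef_pos'],s['ee_rot'],s['width'],s['gripper_force']); d=grab('wrist','w2'); print(w2px(d,[.546,-.246,.105]), w2px(d,s['eef_pos']-[0,0,.059]))
E
```

```text
[ 0.48494174 -0.22304481  0.21958091] [-3.14134389e+00 -6.49370549e-04 -2.74938684e-01] 0.017923450995077833 44.99837279319763
[280.73204587 130.61468236] [274.38486717 221.75203394]
```

View pics/w2.png

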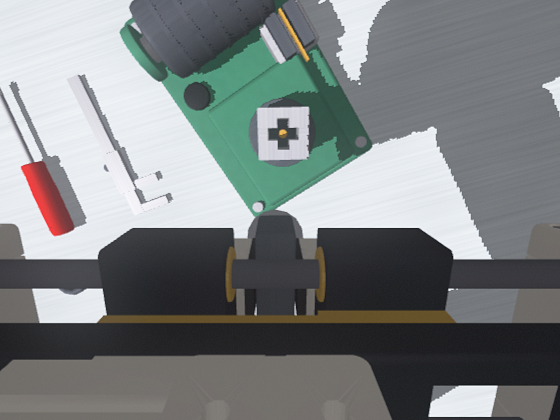

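The wrist picture shows the nose top between (257,107) and (310,160), with the cross at about (283,132). The key is held centrally at about (274,225). I'll zoom on the nose and the key.

```bash
python3 - <<'E'
from h import *
t=cv2.imread('pics/w2.png'); a=t[98:173,240:320]
a=cv2.resize(a,(640,600),interpolation=cv2.INTER_CUBIC)
cv2.imwrite('pics/m3.png',a)
E
```

```text
(no output)
```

View pics/m3.png

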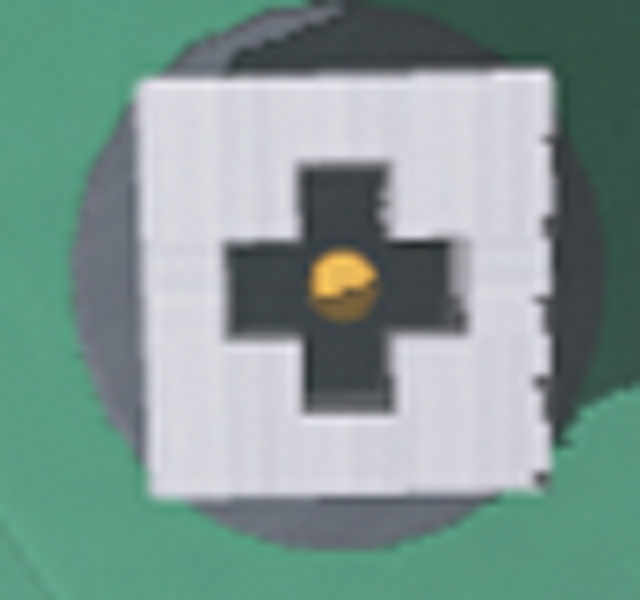

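Nose corners in the crop are (135,78), (553,70), (550,490) and (150,498). The cross spans u 226–468 and v 162–412.

```bash
python3 - <<'E'
from h import *
d=pickle.load(open('pics/w2.pkl','rb')); s=arm.get_state()
q=lambda u,v: px2w(d,(240+(u-3.5)/8,98+(v-3.5)/8),.105)[:2]
P=np.array([q(*x) for x in((135,78),(553,70),(550,490),(150,498))]); D=np.diff(np.vstack([P,P[:1]]),axis=0)
print('nose',P.mean(0),np.linalg.norm(D,axis=1),[(np.arctan2(x[1],x[0])+np.pi/4)%(np.pi/2)-np.pi/4 for x in D])
L,Rr,T,B=[(q(*a)+q(*b))/2 for a,b in(((226,243),(227,338)),((464,238),(468,332)),((299,163),(390,162)),((304,412),(395,412)))]
print('cross',(L+Rr)/2,(T+B)/2,np.linalg.norm(Rr-L),np.linalg.norm(T-B),np.arctan2(*(Rr-L)[::-1])+np.pi/2,np.arctan2(*(T-B)[::-1]))
for z in (.17,.147): plan([*((L+Rr+T+B)/4),z],-.28,s)
E
```

```text
nose [ 0.54306622 -0.24716267] [0.04418238 0.04401619 0.04407774 0.04407632] [np.float64(-0.2572230517490688), np.float64(-0.2556164647199033), np.float64(-0.25586553272212686), np.float64(-0.25324368803570896)]
cross [ 0.5431295  -0.24709319] [ 0.54302301 -0.24715322] 0.02585424213913617 0.026178815005151373 -0.25323637322540793 -0.24849782499235373
shift [0.2498 0.0308 0.1981] turn [-0.0003 -0.0007  0.0073]
shift [0.2498 0.0308 0.2901] turn [-0.0003 -0.0007  0.0073]
```

The nose measures 44 × 44 mm, its centre is (0.5431, −0.2471) and its angle is −0.2555 rad. That matches the given size, so I'll move over it.

Request:
jog_arm:
  steps:
    - [[255, 0.12, 0.015, 0, 0, 0, -0.025], [255, 0.25, 0.031, 0.06, 0, 0, -0.025], [255, 0.25, 0.031, 0.12, 0, 0, -0.025], [255, 0.25, 0.031, 0.178, 0, 0, -0.025], [255, 0.25, 0.031, 0.178, 0, 0, -0.025], [255, 0.25, 0.031, 0.178, 0, 0, -0.025], [255, 0.25, 0.031, 0.178, 0, 0, -0.025]]

```text
t: 6.15
eef_pos: [0.5434, -0.2477, 0.1758]
ee_rot: [3.141, -0.002, -0.255]
force: [-1.2, 0.5, -2.9]
width: 0.0178
gripper_force: 45.0
```

```bash
python3 - <<'E'
from h import *
s=arm.get_state(); print(s['eef_pos'],s['ee_rot'],s['force'],s['moment']); plan([.5431,-.2471,.16],-.2555,s)
d=grab('scene','s1'); c=w2px(d,[.543,-.247,.13]).astype(int); print(c)
t=cv2.imread('pics/s1.png')[c[1]-50:c[1]+40,c[0]-60:c[0]+60]; cv2.imwrite('pics/m4.png',cv2.resize(t,(800,600),interpolation=cv2.INTER_CUBIC))
E
```

```text
[ 0.54343885 -0.24772088  0.17582337] [ 3.14149760e+00 -1.76095527e-03 -2.54598780e-01] [-1.15016323  0.50819563 -2.86947561] [-8.41490894e-02  2.50705350e-02 -4.52101398e-05]
shift [-0.002  -0.0021  0.0633] turn [ 0.0001 -0.0022  0.0011]
[139 226]
```

View pics/m4.png

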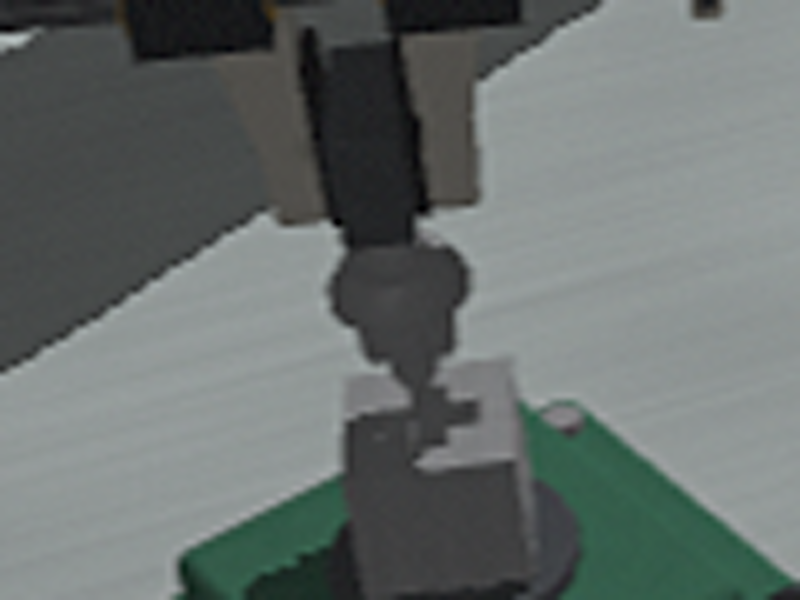

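The scene crop shows the key upright in the fingers, with its tip right over the cross. I'll lower it gently and watch the force.

Request:
jog_arm:
  steps:
    - [[255, -0.002, -0.002, 0.02, 0, 0, 0], [255, -0.002, -0.002, 0.04, 0, 0, 0], [255, -0.002, -0.002, 0.055, 0, 0, 0], [255, -0.002, -0.002, 0.07, 0, 0, 0], [255, -0.002, -0.002, 0.08, 0, 0, 0], [255, -0.002, -0.002, 0.08, 0, 0, 0]]

```text
t: 6.8
eef_pos: [0.5423, -0.2474, 0.1541]
ee_rot: [-3.142, 0.0, -0.256]
force: [0.6, 1.3, -2.9]
width: 0.0177
gripper_force: 45.0
```

Request:
jog_arm:
  steps:
    - [[255, 0, 0, 0.008, 0, 0, 0], [255, 0, 0, 0.016, 0, 0, 0], [255, 0, 0, 0.022, 0, 0, 0], [255, 0, 0, 0.022, 0, 0, 0]]

```text
t: 7.2
eef_pos: [0.5424, -0.2475, 0.1489]
ee_rot: [-3.142, -0.0, -0.256]
force: [1.5, -0.4, -2.7]
width: 0.0177
gripper_force: 45.0
```

Request:
jog_arm:
  steps:
    - [[255, 0, 0, 0.01, 0, 0, 0], [255, 0, 0, 0.02, 0, 0, 0], [255, 0, 0, 0.03, 0, 0, 0], [255, 0, 0, 0.04, 0, 0, 0], [255, 0, 0, 0.05, 0, 0, 0], [255, 0, 0, 0.058, 0, 0, 0], [255, 0, 0, 0.058, 0, 0, 0], [255, 0, 0, 0.058, 0, 0, 0]]

```text
t: 8.0
eef_pos: [0.5427, -0.2476, 0.135]
ee_rot: [3.141, -0.001, -0.255]
force: [-0.1, 1.3, 5.6]
width: 0.0176
gripper_force: 45.0
```

Request:
jog_arm:
  steps:
    - [[255, 0, 0, 0.004, 0, 0, 0], [255, 0, 0, 0.008, 0, 0, 0], [255, 0, 0, 0.008, 0, 0, 0], [255, 0, 0, 0.008, 0, 0, 0]]

```text
t: 8.4
eef_pos: [0.5427, -0.2477, 0.1339]
ee_rot: [3.141, -0.001, -0.255]
force: [-3.1, 2.9, 11.7]
width: 0.0179
gripper_force: 45.0
```

Request:
jog_arm:
  steps:
    - [[255, 0, 0, 0.004, 0, 0, 0], [255, 0, 0, 0.004, 0, 0, 0], [255, 0, 0, 0.004, 0, 0, 0], [255, 0, 0, 0.004, 0, 0, 0]]

```text
t: 8.8
eef_pos: [0.5428, -0.2477, 0.1338]
ee_rot: [3.141, -0.002, -0.255]
force: [-4.3, 4.2, 18.2]
width: 0.0177
gripper_force: 45.0
```

```bash
python3 - <<'E'
from h import *
s=arm.get_state(); print(s['eef_pos'],s['force'],s['moment'])
d=grab('scene','s2'); c=w2px(d,[.543,-.247,.11]).astype(int)
t=cv2.imread('pics/s2.png')[c[1]-50:c[1]+40,c[0]-60:c[0]+60]; cv2.imwrite('pics/m5.png',cv2.resize(t,(800,600),interpolation=cv2.INTER_CUBIC))
E
```

```text
[ 0.54277702 -0.24766839  0.13384342] [-4.31520338  4.19755229 18.16871199] [1.89799236 1.92645097 0.0228832 ]
```

View pics/m5.png

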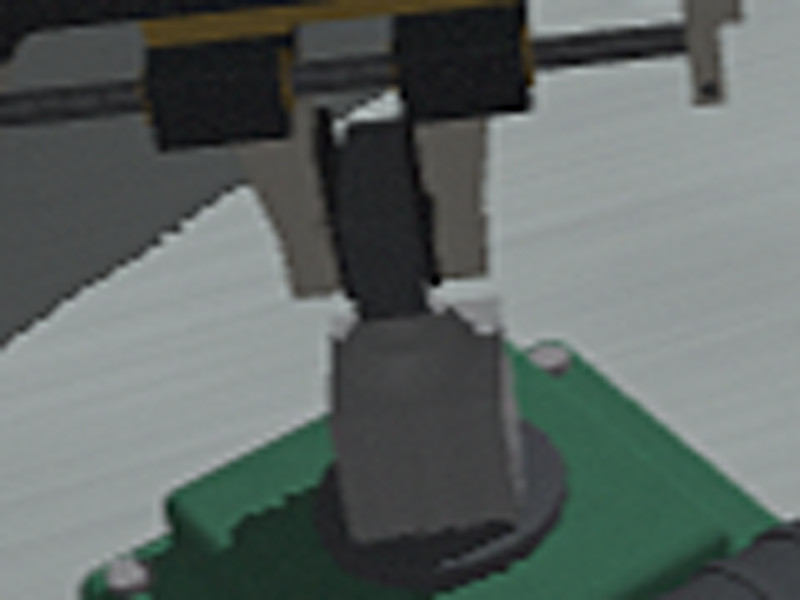

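The crop shows the collar seated on the nose face. Over the last press the force rose to 18 N while the height stayed at 0.1338, so the key is fully home.

```bash
python3 -c "
from station import arm
print(arm.job_done())"
```

```text
the job is handed in; nothing more can be done
None
```

The lock key is fully home in the spindle socket, collar on its face, still gripped at 45 N and pressed with about 18 N; the job was handed in after about 9 s of robot time (no verdict returned, and I didn't recheck the bystander tools' positions).

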